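# Open the ratchet stop beside the packed banana punnet

### The arm

A 6-joint arm with a two-finger parallel gripper is mounted at the origin on the work surface. World frame = base frame: x ahead of the robot, y to its left, z up, the work surface at z = 0. Lengths are in mm, angles in rad, forces in N, time in s.
With the tool pointing down it reaches from about 350 to 725 mm from the base axis. Payload 4.3 kg.
Tool frame: the origin (TCP) lies on the centre line of the jaws, within the pads' length; the fingertips stand ctrl.tip_reach ahead of it and the grasp point (between the pads) is the TCP (ctrl.tip_reach is the distance from the TCP to the fingertips, in mm); z points along the fingers, y is the direction in which the jaws open and shut (so a half turn about z gives the same grasp; the last joint's range is limited). The gripper opens to 85 mm and grips with 20 to 120 N. Pads are 22 mm wide; open, the fingers measure 114 mm over their backs; the gripper's body (76 mm by 85 mm) begins 54 mm behind the grasp point. The pads swing forward as they close: fully open they stand 13 mm farther back than shut.
Start: joints at [-1.448, 0.377, 0.081, 1.274, 0, 1.46], TCP at [132.662, -559.523, 250.329] pointing down, gripper open.
Joint ranges: [-2.72, 2.72], [-0.84, 1.66], [-1.02, 1.22], [-1.77, 2.12], [-1.37, 1.28], [-3.14, 3.14]. Speed limits (rad/s): [2.57, 2.57, 3.14, 3.14, 3.14, 3.14].

### API

Orientations are given as a unit quaternion [x, y, z, w].
In Python, from cell import ctrl gives the robot as it stands. The module is installed in compiled form; this text tells all that it offers.
- The arm moves only by the tool apply_moves, never from a script. Its argument "commands" is a list of rows, each a list of 5 numbers: the finger opening in mm, from 0 to 85.4, then the shift along the tool's x, y, z in mm, then the turn about the tool's z in degrees. A call has 1 to 8 rows; each row shifts and turns the commanded pose from where the row before left it, along the tool's axes as they then stand; what a row does not reach is not made up. A row lasts 1/8 s, in which the tool goes at most 62.5 mm and 10.7 degrees, less where a joint would pass 70% of its speed; a pose out of reach is approached as far as the arm can. A call with a gripper value outside its range is refused whole. The fingers move at their own pace and stop on an object; the grip force is fixed at half the most. Time passes only in rows, so rows that do not move let the fingers close. It gives the time, the measured TCP pose, the force and the opening at its end, in the units of the state.
- ctrl.observe(): the state, without advancing time (a new reading comes with each control period).
- ctrl.camera(name): name is "side" or "top"; returns the picture (400x640x3 uint8, red, green, blue); there is no depth.
- ctrl.camera_params(name): a dict with "fov_y" (degrees; the focal length in pixels is half the picture's height over the tangent of half this angle, whatever the lens; pixels are square), "cx", "cy" (the principal point, pixels), "R" (3x3) and "t" (3): a world point X has camera coordinates R X + t. Camera axes: x right, y down, z forward; pixel columns grow to the right and rows downward; lengths in mm; the calibration is good to about 2 mm. A picture is of the moment at which its call begins. camera_params takes no time and is no camera call.
- ctrl.finish_job(): hands the job in, once; it reports no verdict.
The state is a dict: "t": time; "joint_positions": joint angles; "qvel": joint speeds; "joint_torque": joint torques, N m; "eef_pos": TCP position; "orientation": TCP orientation; "ft_force": force on the tool from outside, world axes, zero at the start; "ft_torque": the same for the moment, N m; "finger_gap": opening from 0.0 (shut) to 1.0 (fully open).
Only numpy, scipy, OpenCV 4.12 (cv2) and the standard library are available. Lean on these libraries where they do the work, as an engineer would, in place of code of your own. Each camera call takes 0.05 s, during which the arm holds its last target. There are 200 camera calls.

### The job

The wooden punnet of bananas is packed, so open the ratchet stop that fences it in: press the red release pad down with a fingertip and, keeping it pressed, push the blue sliding jaw away from the punnet along its bar until it is fully back against the end of its travel. Then let go and move clear. Leave the punnet where it is, do not lift it, and do not disturb the other things on the table.

Things in the scene. Friction and masses are not known exactly. Their poses are not given: they have to be found in the camera images.
- clamp: Ratchet stop, fixed to the table. Origin on the table under the bar; x axis along the bar in the direction the jaw opens (away from the punnet), z up. Plywood base x -315 to 175, y -31 to 31 mm, 12 thick; aluminium bar 14 mm wide, top at 68 mm; blue end blocks 82 mm tall. Punnet and both jaw plates stand on the -y side, plates out to y = -150 mm, 90 mm tall.
- jaw (a joint): Slide of the blue jaw along the bar (m), growing as it opens (clamp's +x); 0.160 is fully back against the end of travel. About 2 N of drag while the release is pressed; unpressed, the ratchet (10 mm teeth under the bar) lets it back at most one tooth, then blocks, but lets it close.
- release (a joint): Travel of the red release pad (m): 0 up, 0.010 fully down. Spring about 2.5 N at the top, 6 N fully down. It rests between 0 and 0.004, depending on where the pawl lies on a tooth. The jaw is free from 0.004 on; 0.005 to 0.010 counts as pressed. It springs up when let go.
- release_top (a point): Centre of the upper face of the red release pad on top of the jaw's housing (moves with the jaw and the pad). The pad is 52 mm along the bar, 50 mm across, 115 mm above the table when fully up. Axes as the clamp's.
- wall_face (a point): Point on the upright yellow push wall at the +x end of the pad, on the face towards the pad, 12 mm below the wall's top. The wall is part of the jaw: 56 mm across the bar, 14 mm thick, top 139 mm above the table, its face 29 mm to +x of the pad's centre. A fingertip pressing the pad can push on this wall. Axes as the clamp's.
- jaw_pad (a point): Centre of the black rubber face on the sliding jaw's plate that faces the punnet.
- crate: The packed wooden punnet, 200 mm along the bar, 150 mm across, 80 mm tall (bananas to about 105 mm), 1.4 to 2.4 kg, loose on the table between the fixed plate and the jaw. Origin: centre of its underside.
- bananas_a: Loose hand of green bananas lying beyond the open end of the stop, about 170 x 180 x 85 mm. Origin: middle of its underside.
- bananas_b: Another loose hand of green bananas at the robot's right, about 170 x 180 x 85 mm. Origin: middle of its underside.
- tape: Roll of orange packing tape lying flat, 100 mm across, 48 mm tall, on the robot's side of the bar. Origin: centre of its underside.
- bottle: Clear bottle with a blue cap, 64 mm across, 190 mm tall. Origin: centre of its underside.
- mug: Blue mug, 80 mm across, 95 mm tall. Origin: centre of its underside.
- brush: Brush lying on the table at the robot's left. Origin: middle of its underside.
There are look-alikes about, which are no part of the job. What is shaped like the crate but purple is not meant.

How it is judged (in metres and radians):
On the way, in this order (a step that is already met when the one before it is completed fails the run):
1. the red release is pressed down while the jaw is still near the punnet (value of joint release above 0.005 m and value of joint jaw below 0.1 m), for 0.1 s.
2. the jaw is pushed fully back (value of joint jaw above 0.152 m), for 0.1 s.
At the end, for the whole second after the job is handed in: The jaw stands within 8 mm of the end of its travel (joint over 0.152) and at rest, the release has sprung up (under 0.005), and the punnet is upright within 15 mm of where it stood (value of joint jaw above 0.152 m and value of joint release below 0.005 m and velocity of joint jaw between -0.01 and 0.01 m/s and distance of crate from where it was at the start of the episode below 0.015 m and angle between crate's own z axis and vertical below 0.1 rad and linear speed of crate below 0.02 m/s); the robot touches nothing.
It fails at once if the punnet is shifted by more than 20 mm or lifted by more than 10 mm (distance of crate from where it was at the start of the episode above 0.02 m or height (world z) of crate above 0.01 m).
It fails at once if another thing on the table is moved by more than 30 mm (distance of any of bananas_a, bananas_b, tape, bottle, mug, brush from where it was at the start of the episode above 0.03 m).
It also fails if it takes over 35 s, if anything falls off the work surface, if the arm or the gripper's body presses on something with over 40 N, if the wrist force passes 120 N, or if a joint passes its speed limit or range.

## Working session

There is one attempt and no reset: what is moved stays moved. The work goes in short steps, Python scripts to look and compute and a tool call to move; the robot and the scene stay as the last step left them, time stands still between calls to the robot, and variables do not carry over. Pictures are saved under pics/ and viewed, about 8 in all and at most 12, crops included, and the job is handed in when it is done.

Besides the shell and the picture viewer there is one more tool, called after "Emit:" as name(argument=value, ...) on one line, values as JSON. apply_moves: Moves the arm, as the interface text tells. Its arguments: {"type":"object","properties":{"commands":{"type":"array","items":{"type":"array","items":{"type":"number"}}}},"required":["commands"]}

```bash
mkdir -p pics
python3 - <<'E'
from cell import ctrl
import cv2
o=ctrl.observe();print(o['t'],o['eef_pos'],o['orientation'],ctrl.tip_reach,o['finger_gap'])
for n in('side','top'):
    p=ctrl.camera_params(n);print(n,p)
    cv2.imwrite(f'pics/{n}0.png',ctrl.camera(n)[:,:,::-1])
E
```

```text
0.0 [ 132.60190207 -558.89720516  249.37441186] [ 9.93230764e-01  1.16153608e-01 -4.04656489e-06 -9.94418576e-04] 19.0 1.0004374386685155
side {'fov_y': 42.95715528790607, 'cx': 315.3781404194814, 'cy': 205.73826691159522, 'R': array([[-0.87309357, -0.48745048, -0.00998241],
       [-0.29711672,  0.5481889 , -0.78179958],
       [ 0.38656083, -0.67961825, -0.62344989]]), 't': array([ 425.28930547,  232.7251721 , 1812.15333595])}
top {'fov_y': 49.05559769126596, 'cx': 312.09519248695733, 'cy': 189.91074684804087, 'R': array([[ 0.02468614, -0.99968813,  0.00377441],
       [-0.99362653, -0.02495149, -0.10992606],
       [ 0.10998595, -0.0010367 , -0.9939326 ]]), 't': array([ -11.17308925,  500.45628533, 1407.32264842])}
```

View pics/top0.png

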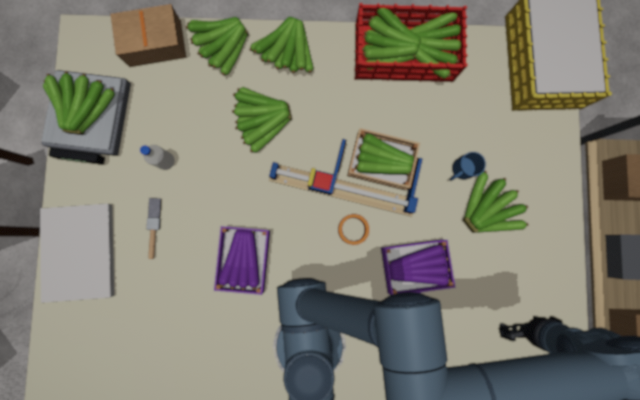

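View pics/side0.png

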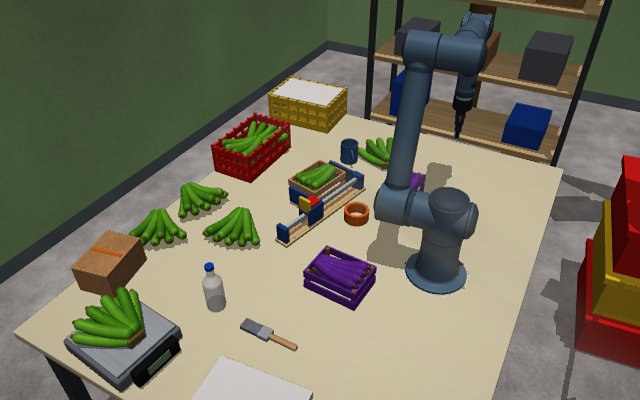

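The top view shows the bar from the blue end block at (412,204) to the one at (274,171). The red pad is at about (322,181) with the yellow wall to its left, and the jaw opens to the left (world +y). The side view shows the pad at about (313,204).

```bash
cat > h.py <<'E'
from cell import ctrl
import cv2,numpy as np
def ray(n,u,v):
    p=ctrl.camera_params(n);f=200/np.tan(np.radians(p['fov_y']/2));R=p['R']
    return -R.T@p['t'], R.T@np.array([(u-p['cx'])/f,(v-p['cy'])/f,1])
def onz(n,u,v,z):
    c,d=ray(n,u,v);return (c+d*(z-c[2])/d[2]).round(1)
def tri(a,b):
    (c1,d1),(c2,d2)=ray('top',*a),ray('side',*b)
    s=np.linalg.lstsq(np.c_[d1,-d2],c2-c1,rcond=None)[0]
    p,q=c1+s[0]*d1,c2+s[1]*d2;return ((p+q)/2).round(1),np.linalg.norm(p-q).round(1)
def blobs(im,col,box,mn=15):
    h=cv2.cvtColor(im,cv2.COLOR_RGB2HSV);H,S,V=[h[:,:,i].astype(int) for i in range(3)]
    m={'red':((H<6)|(H>174))&(S>150)&(V>80),'yel':(H>20)&(H<32)&(S>150)&(V>80),'blue':(H>100)&(H<125)&(S>130)}[col]
    k=np.zeros(m.shape,bool);x0,y0,x1,y1=box;k[y0:y1,x0:x1]=1
    n,_,st,ce=cv2.connectedComponentsWithStats((m&k).astype('uint8'))
    return [(st[i].tolist(),ce[i].round(1).tolist()) for i in range(1,n) if st[i][4]>=mn]
E
python3 - <<'E'
from h import *
B={'top':(255,125,440,225),'side':(265,150,375,250)}
for n in B:
    im=cv2.imread(f'pics/{n}0.png')[:,:,::-1].copy()
    for c in('red','yel','blue'):print(n,c,blobs(im,c,B[n]))
    x0,y0,x1,y1=B[n];cv2.imwrite(f'pics/c{n}.png',cv2.resize(im[y0:y1,x0:x1,::-1],None,fx=4,fy=4,interpolation=2))
a=cv2.imread('pics/ctop.png');b=cv2.imread('pics/cside.png')
cv2.imwrite('pics/both.png',cv2.resize(np.vstack([a,cv2.copyMakeBorder(b,0,0,0,a.shape[1]-b.shape[1],0)]),None,fx=.75,fy=.75))
E
```

```text
top red [([314, 172, 18, 17, 225], [322.2, 180.3])]
top yel []
top blue [([323, 141, 22, 52, 109], [336.8, 166.1]), ([406, 159, 15, 53, 221], [412.8, 192.2]), ([271, 164, 7, 14, 60], [273.6, 170.4])]
side red [([265, 150, 17, 14, 98], [270.7, 155.1]), ([307, 195, 13, 12, 82], [313.2, 199.9])]
side yel [([299, 196, 12, 17, 146], [304.3, 203.6])]
side blue [([341, 150, 17, 14, 184], [349.1, 155.6]), ([330, 161, 34, 19, 80], [350.4, 170.8]), ([289, 186, 20, 19, 171], [295.7, 194.5]), ([305, 200, 19, 26, 244], [315.2, 213.1]), ([299, 209, 5, 6, 17], [300.2, 211.8]), ([277, 224, 12, 20, 181], [282.5, 233.0])]
```

View pics/both.png

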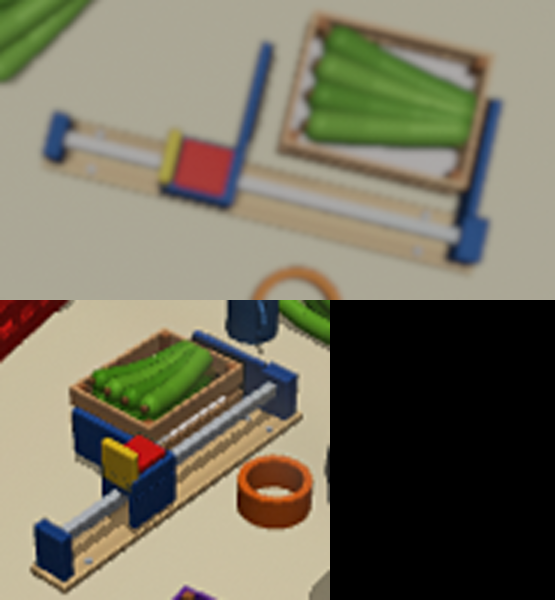

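The crops show the pad at top (322,180), the yellow wall at top about (312,177), and the end blocks at top (273.6,170.4) and (412.7,205). The tape lies about 60 mm from the bar, on the robot's side.

Run:
```python
from h import *
e1=onz('top',273.6,170.4,82);e0=onz('top',412.7,204,82)
ux=(e1-e0)/np.linalg.norm(e1-e0);print(e1,e0,np.linalg.norm(e1-e0),ux,np.degrees(np.arctan2(ux[1],ux[0])))
pad=onz('top',322.2,180.3,114);print('pad',pad,'dist to e1',(e1-pad)@ux,'lat',np.cross(ux,pad-e0)[2])
print(tri((322.2,180.3),(313.5,200.5)))
print('wall',onz('top',312,177,139))
for n in ('crate',(384,160),):pass
print('crate',onz('top',384,160,80),'tape',onz('top',353,229,48),'ban_a',onz('top',262,118,40))
for x,y in((45,131),(165,182)):pass
```

```text
[553.6 124.6  82. ] [ 458.  -315.6   82. ] 450.4613190941038 [0.21222688 0.97722042 0.        ] 77.74711493273044
pad [521.6 -29.  114. ] dist to e1 156.8923168411622 lat -1.3269951817441807
(array([517.8, -31.4, 105.6]), np.float64(10.7))
wall [527.6   2.7 139. ]
crate [ 596.2 -224.9   80. ] tape [ 375.9 -132.5   48. ] ban_a [734.  172.7  40. ]
```

Emit:
apply_moves(commands=[[0,38,-33,0,0],[0,38,-33,0,0],[0,38,-33,0,0],[0,38,-33,0,0],[0,38,-33,0,0],[0,38,-33,0,0],[0,38,-33,0,0],[0,38,-33,0,0]])

```text
t: 1.1
eef_pos: [368.1, -230.9, 250.0]
orientation: [0.993, 0.116, -0.0, -0.0]
ft_force: [0.1, -1.7, -0.4]
finger_gap: -0.001
```

Emit:
apply_moves(commands=[[0,38,-33,0,0],[0,38,-33,0,0],[0,38,-33,0,0],[0,38,-33,0,0],[0,0,0,0,9],[0,0,0,0,9],[0,0,0,0,7.5],[0,0,0,0,0]])

```text
t: 2.1
eef_pos: [484.7, -68.9, 249.9]
orientation: [0.994, -0.105, -0.0, -0.0]
ft_force: [1.0, 0.2, -0.3]
finger_gap: -0.003
```

Emit:
apply_moves(commands=[[0,14,-25,0,0],[0,13,-25,0,0],[0,0,0,40,0],[0,0,0,35,0],[0,0,0,0,0]])

```text
t: 2.72
eef_pos: [517.1, -35.7, 172.5]
orientation: [0.995, -0.097, -0.003, -0.005]
ft_force: [-0.6, 0.8, -0.0]
finger_gap: 0.002
```

Run:
```python
from h import *
o=ctrl.observe();print(o['eef_pos'],o['ft_force'])
B={'top':(255,105,415,225),'side':(245,120,375,250)};I=[]
for n in B:
    x0,y0,x1,y1=B[n];im=ctrl.camera(n)[:,:,::-1][y0:y1,x0:x1]
    I.append(cv2.resize(im,(int(480*(x1-x0)/(y1-y0))*5//6,400),interpolation=2))
im=np.hstack(I);print(im.shape);cv2.imwrite('pics/a1.png',cv2.resize(im,None,fx=.85,fy=.85))
```

```text
[517.13047819 -35.69082118 172.53305741] [-0.58398848  0.77523669 -0.03182822]
(400, 933, 3)
```

View pics/a1.png

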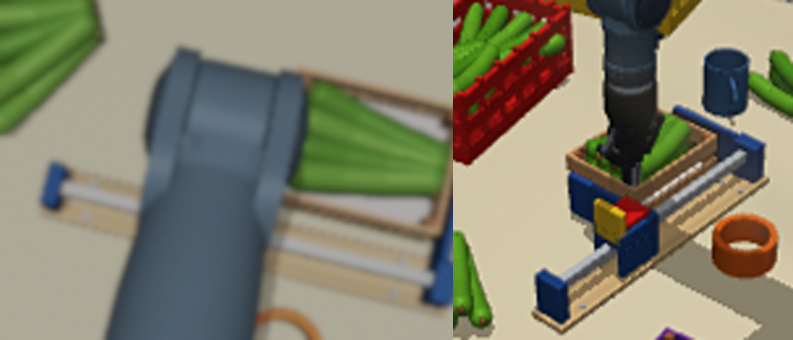

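The side view shows the fingertip at about (313.5,190), directly above the red pad at about (313.5,200.7), with nothing touching. I'll compare this with the projected tip position.

Run:
```python
from h import *
o=ctrl.observe();print(o['t'],o['eef_pos'],o['orientation'],o['qvel'].round(3) if hasattr(o['qvel'],'round') else o['qvel'])
def pr(n,X):
    p=ctrl.camera_params(n);f=200/np.tan(np.radians(p['fov_y']/2));c=p['R']@np.array(X)+p['t'];return (c[:2]/c[2]*f+[p['cx'],p['cy']]).round(1)
e=np.array(o['eef_pos'])
print('tip',pr('side',e-[0,0,19]),'under tip on pad',pr('side',[e[0],e[1],113]))
for s in(-26,0,26,29):
  for t in (-25,0,25): print(s,t,pr('side',np.array([520.5,-29,113])+s*np.array([.212,.977,0])+t*np.array([-.977,.212,0])),end=' ')
im=ctrl.camera('side');print(blobs(im,'red',(290,185,340,220)),blobs(im,'yel',(290,185,340,220)))
print(onz('side',313.2,200.5,113))
```

```text
2.825 [519.85425709 -36.2698074  175.92365935] [ 9.95231127e-01 -9.74393823e-02  3.46272457e-04 -4.52228804e-03] [-0.001 -0.016  0.034 -0.001  0.     0.006]
tip [312.1 188.9] under tip on pad [312.3 198. ]
-26 -25 [310.9 193.3] -26 0 [315.6 195.9] -26 25 [320.5 198.4] 0 -25 [306.4 196.4] 0 0 [311.2 199. ] 0 25 [316.1 201.6] 26 -25 [301.9 199.5] 26 0 [306.7 202.1] 26 25 [311.5 204.8] 29 -25 [301.3 199.9] 29 0 [306.1 202.5] 29 25 [311.  205.1] [([306, 195, 14, 12, 82], [313.1, 199.9])] [([299, 196, 12, 17, 145], [304.3, 203.9])]
[509.  -24.3 113. ]
```

Emit:
apply_moves(commands=[[0,-1,-12,0,1],[0,0,0,18,0],[0,0,0,18,0],[0,0,0,0,0],[0,0,0,0,0]])

```text
t: 3.5
eef_pos: [519.9, -34.5, 140.6]
orientation: [0.995, -0.099, 0.002, -0.009]
ft_force: [0.6, -0.4, 1.2]
finger_gap: -0.002
```

Run:
```python
from h import *
o=ctrl.observe()
for k,v in o.items():print(k,np.round(v,4))
im=ctrl.camera('side')[130:250,245:375,::-1];cv2.imwrite('pics/a2.png',cv2.resize(im,None,fx=4,fy=4,interpolation=2))
print(np.round(ctrl.observe()['eef_pos'],1))
```

```text
t 3.5
joint_positions [-0.1983  0.3273 -0.2846  0.9574  0.018   3.1412]
qvel [ 0.     -0.0009  0.0045 -0.0061 -0.0002 -0.0009]
joint_torque [ 9.00000e-04 -4.11536e+01  2.43609e+01  2.85000e-02  6.54000e-02
 -1.10000e-03]
eef_pos [519.9035 -34.5381 140.5977]
orientation [ 0.9951 -0.0988  0.0016 -0.0089]
ft_force [ 0.5904 -0.4325  1.1667]
ft_torque [-0.0335 -0.0104  0.0211]
finger_gap -0.0024
[520.  -34.5 140.7]
```

View pics/a2.png

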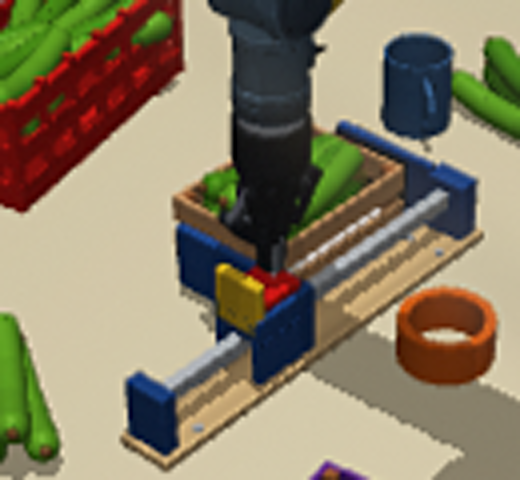

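The side view shows the tip just above the pad. Joint 6 is at its limit (3.141), which blocks the move, so I'll raise the tool and turn it back 90°. The tool's x axis then points along the bar.

Emit:
apply_moves(commands=[[0,0,0,-25,0],[0,0,0,0,-10],[0,0,0,0,-10],[0,0,0,0,-10],[0,0,0,0,-10],[0,0,0,0,-10],[0,0,0,0,-10],[0,0,0,0,-10]])

```text
t: 4.55
eef_pos: [519.8, -34.9, 165.6]
orientation: [0.87, 0.492, 0.007, -0.006]
ft_force: [-1.1, 0.8, 0.4]
finger_gap: -0.002
```

Emit:
apply_moves(commands=[[0,0,0,0,-10],[0,0,0,0,-10],[0,0,0,0,0],[0,0,0,0,0]])

```text
t: 5.05
eef_pos: [519.5, -34.9, 165.0]
orientation: [0.774, 0.633, 0.007, -0.005]
ft_force: [-0.5, 0.3, 0.2]
finger_gap: 0.003
```

Emit:
apply_moves(commands=[[0,10,0,0,0],[0,0,0,15,0],[0,0,0,10,0],[0,0,0,0,0],[0,0,0,0,0]])

```text
t: 5.68
eef_pos: [521.0, -24.6, 139.4]
orientation: [0.774, 0.634, 0.007, -0.006]
ft_force: [-0.3, 0.2, 0.1]
finger_gap: -0.003
```

Emit:
apply_moves(commands=[[0,0,0,5,0],[0,0,0,4,0],[0,0,0,0,0],[0,0,0,0,0]])

```text
t: 6.18
eef_pos: [521.4, -24.5, 130.9]
orientation: [0.773, 0.634, 0.007, -0.006]
ft_force: [0.6, -0.2, 2.4]
finger_gap: 0.002
```

Emit:
apply_moves(commands=[[0,0,0,3,0],[0,0,0,2,0],[0,0,0,0,0],[0,0,0,0,0]])

```text
t: 6.68
eef_pos: [521.4, -24.4, 125.8]
orientation: [0.773, 0.634, 0.007, -0.005]
ft_force: [-0.1, -1.9, 3.9]
finger_gap: 0.001
```

Emit:
apply_moves(commands=[[0,0,0,1,0],[0,5,0,0,0],[0,5,0,0,0],[0,5,0,0,0],[0,5,0,0,0],[0,5,0,0,0],[0,5,0,0,0],[0,0,0,0,0]])

```text
t: 7.68
eef_pos: [528.0, 5.3, 125.6]
orientation: [0.773, 0.634, 0.007, -0.005]
ft_force: [0.3, -0.6, 4.9]
finger_gap: 0.001
```

Run:
```python
from h import *
im=ctrl.camera('side');print(blobs(im,'red',(290,185,340,220)),blobs(im,'yel',(270,185,340,240)))
cv2.imwrite('pics/a3.png',cv2.resize(im[130:250,245:375,::-1],None,fx=4,fy=4,interpolation=2))
```

```text
[([306, 202, 9, 10, 42], [309.4, 206.3])] [([294, 199, 12, 18, 150], [299.0, 207.6])]
```

View pics/a3.png

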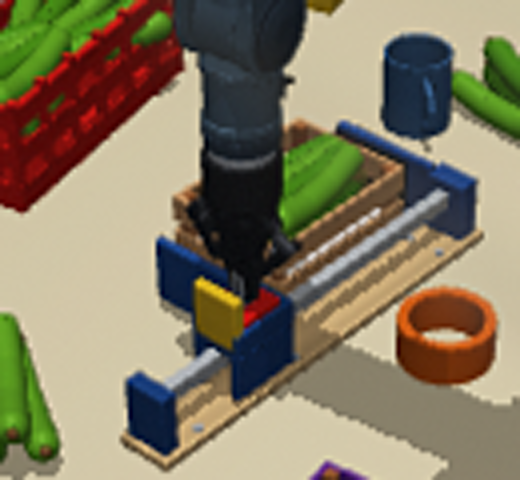

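The wall moved about 5 px (roughly 28 mm) with the pad held down, so the jaw slides freely.

Emit:
apply_moves(commands=[[0,6,0,0,0],[0,6,0,0,0],[0,6,0,0,0],[0,6,0,0,0],[0,6,0,0,0],[0,6,0,0,0],[0,6,0,0,0],[0,6,0,0,0]])

```text
t: 8.72
eef_pos: [536.6, 52.6, 126.0]
orientation: [0.773, 0.634, 0.007, -0.006]
ft_force: [3.2, -2.6, 4.4]
finger_gap: -0.003
```

Emit:
apply_moves(commands=[[0,5,0,0,0],[0,5,0,0,0],[0,4,0,0,0],[0,4,0,0,0],[0,3,0,0,0],[0,0,0,0,0]])

```text
t: 9.48
eef_pos: [540.7, 73.3, 126.4]
orientation: [0.773, 0.634, 0.007, -0.006]
ft_force: [2.7, 0.0, 4.2]
finger_gap: 0.001
```

Emit:
apply_moves(commands=[[0,3,0,1,0],[0,3,0,0,0],[0,3,0,0,0],[0,0,0,0,0]])

```text
t: 9.98
eef_pos: [542.0, 81.7, 125.4]
orientation: [0.773, 0.634, 0.006, -0.006]
ft_force: [1.8, -2.2, 4.6]
finger_gap: -0.002
```

Run:
```python
from h import *
im=ctrl.camera('side');print(blobs(im,'red',(270,185,340,240)),blobs(im,'yel',(270,185,340,240)))
cv2.imwrite('pics/a4.png',cv2.resize(im[130:250,245:375,::-1],None,fx=4,fy=4,interpolation=2))
```

```text
[([292, 211, 10, 10, 42], [296.1, 215.7])] [([280, 209, 12, 18, 153], [285.4, 217.1])]
```

View pics/a4.png

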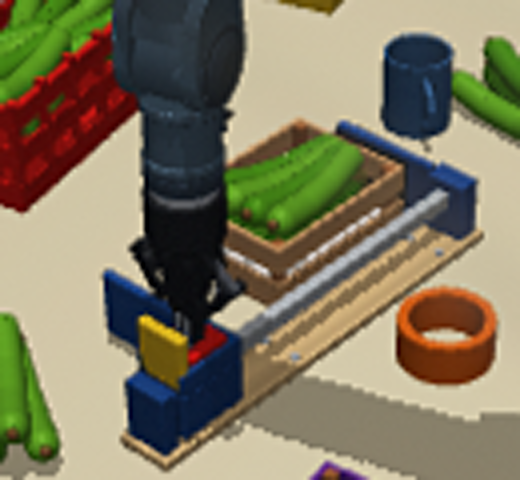

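The wall is at (285,217), close to the end block. I'll push on until the force rises.

Emit:
apply_moves(commands=[[0,2,0,0,0],[0,2,0,0,0],[0,2,0,0,0],[0,0,0,0,0]])

```text
t: 10.52
eef_pos: [542.1, 87.2, 125.0]
orientation: [0.774, 0.634, 0.005, -0.006]
ft_force: [0.6, -3.3, 5.2]
finger_gap: -0.0
```

Emit:
apply_moves(commands=[[0,2,0,0,0],[0,2,0,0,0],[0,2,0,0,0],[0,0,0,0,0]])

```text
t: 11.02
eef_pos: [543.0, 92.8, 125.0]
orientation: [0.774, 0.634, 0.005, -0.006]
ft_force: [-1.0, -3.3, 6.3]
finger_gap: 0.0
```

Emit:
apply_moves(commands=[[0,2,0,0,0],[0,2,0,0,0],[0,2,0,0,0],[0,0,0,0,0]])

```text
t: 11.52
eef_pos: [543.0, 93.2, 125.1]
orientation: [0.775, 0.632, 0.0, -0.002]
ft_force: [-4.3, -19.9, 10.4]
finger_gap: -0.002
```

Run:
```python
from h import *
im=ctrl.camera('side');print(blobs(im,'red',(270,185,340,240)),blobs(im,'yel',(270,185,340,240)))
print(np.round(ctrl.observe()['ft_force'],1),np.round(ctrl.observe()['eef_pos'],1))
```

```text
[([292, 211, 10, 10, 45], [296.1, 215.4])] [([280, 209, 12, 18, 148], [285.4, 217.0])]
[ -4.6 -20.4   9.9] [543.1  93.2 125.1]
```

20 N along the bar, and the wall has not moved since the last look, so the jaw is at the hard stop. I'll ease off most of the push and then lift straight up.

Emit:
apply_moves(commands=[[0,-4,0,0,0],[0,0,0,-5,0],[0,0,0,-10,0],[0,0,0,-20,0],[0,0,0,-40,0],[0,0,0,-40,0],[0,0,0,0,0],[0,0,0,0,0]])

```text
t: 12.58
eef_pos: [543.3, 93.7, 239.0]
orientation: [0.773, 0.634, 0.006, -0.007]
ft_force: [1.0, 0.1, -0.1]
finger_gap: -0.002
```

Emit:
apply_moves(commands=[[0,-40,0,0,0],[0,-50,0,0,0],[0,-50,0,0,0],[0,-50,0,0,0],[0,-50,0,0,0],[0,0,0,0,0],[0,0,0,0,0]])

```text
t: 13.45
eef_pos: [496.5, -141.0, 234.8]
orientation: [0.774, 0.634, 0.006, -0.008]
ft_force: [-0.5, 0.2, 0.8]
finger_gap: -0.0
```

Run:
```python
from h import *
I=[]
for n,(x0,y0,x1,y1) in {'top':(255,105,435,225),'side':(265,130,375,250)}.items():
    im=ctrl.camera(n);print(n,[blobs(im,c,(255,155,345,240)) for c in('red','yel','blue')])
    I.append(cv2.resize(im[y0:y1,x0:x1,::-1],None,fx=2.7,fy=2.7,interpolation=2))
cv2.imwrite('pics/a5.png',np.hstack(I));o=ctrl.observe();print(o['t'],o['eef_pos'],o['ft_force'])
```

```text
top [[([281, 164, 18, 17, 230], [289.3, 172.0])], [([276, 163, 6, 14, 26], [279.3, 169.7])], [([279, 155, 29, 31, 99], [299.3, 172.1]), ([271, 164, 4, 13, 25], [272.4, 170.2])]]
side [[([255, 155, 21, 22, 244], [262.8, 162.6]), ([287, 207, 15, 13, 93], [294.2, 212.6])], [([280, 209, 12, 18, 144], [285.3, 217.0])], [([341, 155, 4, 8, 17], [342.4, 157.5]), ([335, 163, 10, 6, 18], [339.2, 165.3]), ([271, 198, 19, 19, 163], [277.4, 206.3]), ([277, 213, 28, 27, 442], [291.0, 228.5])]]
13.55 [ 497.22122602 -140.48839715  235.55431505] [-0.22837226  0.40370527  0.62017197]
```

View pics/a5.png

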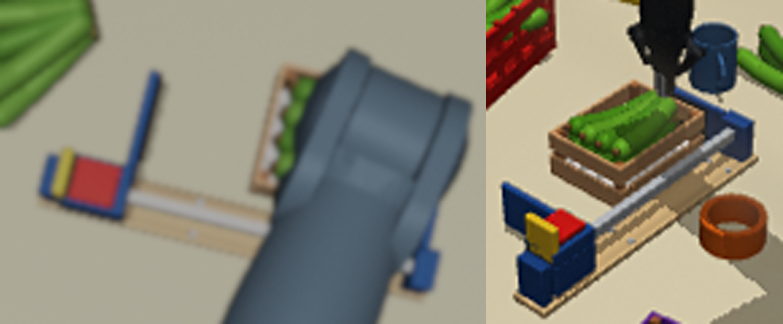

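The jaw rests against the end block, the wall is still at side (285.3,217.0), and the pad is up. The punnet hasn't moved and the arm is clear with near-zero force, so I'm handing in.

```bash
python3 -c "
from cell import ctrl
print(ctrl.finish_job())"
```

```text
the job is handed in; nothing more can be done
None
```

The ratchet stop is open. I pressed the red release with the closed fingertips to about 8–9 mm of travel and slid the jaw back roughly 90 mm, until it hit the end of its travel. I then lifted off, moved clear and handed the job in at about 13.6 s.

**Last checks:**
- **Jaw:** it met a hard stop at about 20 N along the bar. The yellow wall showed at the same pixel before and after I let go (side view, 285,217), so the jaw did not spring back. It sits against the end block in both views.
- **Release:** more red was visible once I lifted off, so the pad looks sprung up. I could not read the joint value directly.
- **Punnet and other things:** the punnet looks unmoved and the things in the last crops look undisturbed, judged by eye rather than measured. The bottle, the brush and the bananas at the robot's right were not in those crops.
- **Arm:** it is clear of everything, with wrist force under 1 N.

**What went wrong on the way:** my first approach ran joint 6 to its range limit and the tool stopped short. I lifted, turned the tool back 90° and carried on.

My first two-view fix on the pad disagreed by about 11 mm, because the wall hides part of it from the side. I relied on the top view, and the contact confirmed it.

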